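# Run the gear shuttle round the guide track and lock it in the gauge station

## Robot

A 6-joint arm with a two-finger parallel gripper is mounted at the origin on the work surface. World frame = base frame: x ahead of the robot, y to its left, z up, the work surface at z = 0. Lengths are in m, angles in degrees, forces in N, time in s.
With the tool pointing down it reaches from about 0.3 to 0.75 m from the base axis. Payload 8.5 kg.
Tool frame: the origin (TCP) lies midway between the tips of the shut fingers; the grasp point (between the pads) lies 19 mm behind it; z points along the fingers, y is the direction in which the jaws open and shut (so a half turn about z gives the same grasp; the last joint's range is limited). The gripper opens to 85 mm and grips with 20 to 120 N. Pads are 22 mm wide; open, the fingers measure 114 mm over their backs; the gripper's body (76 mm by 85 mm) begins 54 mm behind the grasp point. The pads swing forward as they close: fully open they stand 13 mm farther back than shut.
Start: joints at [-12.336, 21.807, 74.336, -0, 83.858, -12.336], TCP at [0.55, 0, 0.231] pointing down, gripper open.
Joint ranges: [-178.18, 178.18], [-50.72, 133.34], [12.68, 142.11], [-81.47, 261.47], [9.98, 163.14], [-165.26, 165.26]. Speed limits (degrees/s): [136.94, 136.94, 180, 180, 180, 180].

## Interface

Orientations are given as a 3x3 rotation matrix whose columns are the frame's x, y, z axes.
In Python, from rig import env, viewer, ticket gives the robot as it stands. The module is installed in compiled form; this text tells all that it offers.
- The arm moves only by the shell command python3 -m pendant 'ROWS' [FORCE]. ROWS is JSON, a list of rows, each a list of 3 entries, a list of its own where there are three numbers: the shift along the world's x, y, z in mm, then the turn about the world's z in rad, then the opening, from -1 (shut) to 1 (fully open). A call has 1 to 12 rows; each row shifts and turns the pose as measured when the row begins; what a row does not reach is not made up. A row lasts 1/8 s, in which the tool goes at most 62.5 mm and 10.7 degrees, less where a joint would pass 70% of its speed; a pose out of reach is approached as far as the arm can. A call with a gripper value outside its range is refused whole. The fingers move at their own pace and stop on an object; FORCE is the grip in N (left out, the last holds). Time passes only in rows, so rows that do not move let the fingers close. It gives the time, the measured TCP pose, the force and the opening at its end, in the units of the state.
- env.observe(): the state, without advancing time (a new reading comes with each control period).
- viewer.get_image(name): name is "scene" or "side" or "wrist"; returns (picture, depth): 384x512x3 uint8, red, green, blue; 384x512 float32, m along the optical axis (not along the pixel's ray), 0 where there is no reading.
- viewer.camera_params(name): a dict with "fx", "fy", "cx", "cy" (pixels), "D" ([k1, k2, p1, p2, k3] as OpenCV has them; the pictures are not rectified), "rvec" (rotation vector, rad) and "tvec" (3), from world to camera coordinates, as OpenCV has them; the wrist camera has in their place "T_tool_cam" (4x4, takes a point from camera to tool coordinates, whose origin is the TCP and whose axes are the flange's). Camera axes: x right, y down, z forward; pixel columns grow to the right and rows downward; lengths in m; the calibration is good to about 2 mm. A picture is of the moment at which its call begins: read the wrist's pose just before it. camera_params takes no time and is no camera call.
- ticket.close_job(): hands the job in, once; it reports no verdict.
The state is a dict: "time_s": time; "q": joint angles; "qvel": joint speeds; "joint_efforts": joint torques, N m; "position": TCP position; "tool_rot": TCP orientation; "ft_force": force on the tool from outside, world axes, zero at the start; "wrist_torque": the same for the moment, N m; "grip_width": finger opening in m.
Only numpy, scipy, OpenCV 4.12 (cv2) and the standard library are available. Lean on these libraries where they do the work, as an engineer would, in place of code of your own. Each camera call takes 0.05 s, during which the arm holds its last target. There are 200 camera calls.

## Task

Push the shuttle with the gear on it along its guide track, round the corner and on down the second leg until it is solid against the stop screw, and press it firmly home there with a push of about 10 N; ease it along and never push on it with more than 16 N. Then swing the keeper bar fully across the track behind it, leaving the shuttle in its place against the screw, and let go of everything; do not disturb the other engine parts lying about.

Things in the scene. Friction and masses are not known exactly. Their poses are not given: they have to be found in the camera images.
- track: Fixed steel plate 265 x 295 x 8 mm carrying a C-channel. Origin: on the bench, under the channel's centreline where the straight entry leg meets the bend. In its axes (mm) the entry leg lies on x = 0 from y = -110 to 0, travel to +y; the bend turns right 90 degrees, radius 90, about (90, 0); the exit leg lies on y = 90 from x = 90 to 202, travel to +x.
- bend_centre (a point): Centre of the bend's arc, at (90, 0) mm in the track's axes, on the plate's top 8 mm above the bench; axes as the track's. The channel: 37 mm between walls, walls 8 mm thick, top 21 mm above the bench, with a 25 mm slot along the top whose lips keep the shuttle from being lifted out.
- shuttle: Shuttle, 0.3 to 0.6 kg, sliding in the channel on two 34 mm discs 40 mm apart (1.5 mm play to each wall). Deck 76 x 40 mm, 23 to 29 mm above the bench, a post at its rear, a 43 mm gear on its front, to 40 mm high (hub 52). Origin: mid-length, 8 mm above the bench; x = direction of travel. Starts in the entry leg. Sliding takes 1 to 3 N; on the stop screw it goes solid at once.
- post (a point): Middle of the shuttle's bare upright post, 16 mm in diameter, standing from 29 to 74 mm above the bench, 22 mm behind the shuttle's middle; this point is 51.5 mm above the bench. Axes as the shuttle's. Push it low down, from behind, in the direction of travel.
- stop_block: Dark steel block 22 x 50 x 22 mm over the exit leg's end. Origin: on its face towards the shuttle, mid-width, 21 mm above the bench, at (192, 90) mm in the track's axes; axes as the track's. A 10 mm brass screw sticks out of this face towards the shuttle by 4 to 16 mm, set differently each time and not measured: find it by feel. The deck's front edge, 38 mm ahead of the shuttle's middle, meets it.
- keeper (a joint): Turn of the keeper bar about its upright hinge, rad. 0: it points to the track's -x (open; starts at 0 to 0.25). Grows counter-clockwise from above to 1.57 (points to -y, square across the exit leg), hard stop 1.6. Stays where left; about 1 N at the peg. Bar 62 x 8 x 8 mm, 25 to 33 mm above the bench. Closed it stands 3 to 15 mm behind the deck of a shuttle that is home; else it cannot close.
- keeper_hinge (a point): Axis of the keeper bar, 25 mm above the bench; its axes are the track's. It lies at (93, 135) mm in the track's axes, on the outer side of the exit leg.
- keeper_peg (a point): Middle of the upright 10 mm peg on the keeper bar, 52 mm from the hinge axis; the peg stands from 33 to 67 mm above the bench and this point is 50 mm above it.
- piston: Bystander: aluminium piston 60 mm in diameter, 42 mm high, standing on the base plate right of the entry leg. Origin under its middle. Leave alone.
- bearing: Bystander: steel bearing ring 40 mm across, 14 mm high, on the base plate inside the bend. Origin under its middle. Leave alone.
- cup_washer: Bystander: dark spring cup 32 mm across, 18 mm high, on the base plate inside the bend. Origin under its middle. Leave alone.
- wrench: Bystander: 180 mm wrench on the bench to the robot's right. Leave alone.
- driver: Bystander: 200 mm screwdriver on the bench to the left. Leave alone.
- gear_stack: Bystander: stack of steel gears, 76 mm across, 80 mm high, on the bench to the right. Leave alone.
- piston_b: Bystander: second piston, like the first, on the bench to the left. Leave alone.
There are look-alikes about, which are no part of the job. Leave any yellow look-alike of the shuttle alone.

How it is judged (in metres and radians):
On the way, in this order (a step that is already met when the one before it is completed fails the run):
1. the shuttle is half-way round the corner (x of shuttle in the frame of track above 0.02 m and y of shuttle in the frame of track above 0.05 m and value of joint keeper below 0.6 rad).
2. the shuttle is pressed against the stop screw so firmly that at least 4 N reaches the screw, the keeper still open (x of shuttle in the frame of track above 0.13 m and contact force between shuttle and stop_block above 4 N and value of joint keeper below 0.6 rad), for 0.1 s.
At the end, for the whole second after the job is handed in: The shuttle rests at the end of the exit leg (its middle more than 136 mm along the track's x), having been pressed against the stop screw, and the keeper bar is closed across the track behind it (more than 1.45 rad), both at rest (x of shuttle in the frame of track above 0.136 m and linear speed of shuttle below 0.01 m/s and value of joint keeper above 1.45 rad and velocity of joint keeper between -0.1 and 0.1 rad/s); the robot touches nothing.
It fails at once if the shuttle is pushed with more than 16 N (contact force between any of the arm, the fingers and shuttle above 16 N).
It fails at once if the shuttle is jammed against the stop with more than 16 N (contact force between shuttle and stop_block above 16 N).
It fails at once if another engine part is moved by more than 15 mm (distance of any of piston, bearing, cup_washer, wrench, driver, gear_stack, piston_b from where it was at the start of the episode above 0.015 m).
It also fails if it takes over 67 s, if anything falls off the work surface, if the arm or the gripper's body presses on something with over 40 N, if the wrist force passes 120 N, or if a joint passes its speed limit or range.

## Working session

There is one attempt and no reset: what is moved stays moved. The work goes in short steps, Python scripts to look and compute and a shell command to move; the robot and the scene stay as the last step left them, time stands still between calls to the robot, and variables do not carry over. Pictures are saved under pics/ and viewed, about 8 in all and at most 12, crops included, and the job is handed in when it is done.

```bash
mkdir -p pics
cat > h.py <<'E'
import numpy as np, cv2
from rig import env, viewer, ticket
def cam(name):
    p=viewer.camera_params(name)
    K=np.array([[p['fx'],0,p['cx']],[0,p['fy'],p['cy']],[0,0,1.]]);D=np.array(p['D'],float)
    if 'rvec' in p:
        R=cv2.Rodrigues(np.array(p['rvec'],float))[0];t=np.array(p['tvec'],float).ravel()
        return K,D,R.T,-R.T@t
    s=env.observe();T=np.array(p['T_tool_cam']);Rt=np.array(s['tool_rot'])
    return K,D,Rt@T[:3,:3],Rt@T[:3,3]+np.array(s['position'])
def ray(c,uv,z):
    K,D,R,o=c
    n=cv2.undistortPoints(np.array(uv,float).reshape(-1,1,2),K,D).reshape(-1,2)
    d=np.c_[n,np.ones(len(n))]@R.T
    return o+d*((z-o[2])/d[:,2])[:,None]
def proj(c,P):
    K,D,R,o=c
    return cv2.projectPoints((np.array(P,float).reshape(-1,3)-o)@R,np.zeros(3),np.zeros(3),K,D)[0].reshape(-1,2)
def cloud(c,depth):
    K,D,R,o=c
    v,u=np.mgrid[:384,:512];n=cv2.undistortPoints(np.c_[u.ravel(),v.ravel()].astype(float).reshape(-1,1,2),K,D).reshape(-1,2)
    d=depth.reshape(-1,1)
    return (o+(np.c_[n,np.ones(len(n))]*d)@R.T).reshape(384,512,3)
E
python3 - <<'E'
from h import *
ims=[]
for n in ["scene","side","wrist"]:
    c=cam(n);im,d=viewer.get_image(n);np.savez(f'/tmp/{n}.npz',im=im,d=d,R=c[2],o=c[3]);print(n,c[3],c[2][:,2],(d>0).mean());ims.append(im)
cv2.imwrite('pics/a.png',np.vstack([ims[0]])[:,:,::-1])
cv2.imwrite('pics/b.png',np.hstack(ims[1:])[:,:,::-1][:, :].copy() if 0 else cv2.resize(np.hstack(ims[1:]),(800,300),interpolation=cv2.INTER_AREA)[:,:,::-1])
print(env.observe())
E
```

```text
scene [ 1.23290615 -0.81896235  0.85700393] [-0.54052202  0.58638458 -0.60331506] 0.9909922281901041
side [-0.03826827  0.83639171  1.12807542] [ 0.36364147 -0.58548933 -0.72454615] 0.9960581461588541
wrist [0.548465   0.06995177 0.37376688] [-0.00105769 -0.27776152 -0.96064948] 0.9959615071614584
{'time_s': 0.15, 'q': array([-1.23358502e+01,  2.18323096e+01,  7.43714599e+01,  6.71709290e-04,
        8.38575927e+01, -1.23365653e+01]), 'qvel': array([ 0.03642628, -0.02813151, -0.15039129, -0.09259592, -0.02599843,
       -0.03115408]), 'joint_efforts': array([ 1.94521621e-03, -4.48624384e+01, -2.31344014e+01, -1.86937300e-04,
        3.77541786e-03, -1.65174959e-05]), 'position': array([5.49785504e-01, 4.69847618e-05, 2.30871392e-01]), 'tool_rot': array([[-1.10952986e-05,  9.99999455e-01, -1.04375654e-03],
       [ 9.99999971e-01,  1.13460061e-05,  2.40191663e-04],
       [ 2.40203375e-04, -1.04375384e-03, -9.99999426e-01]]), 'ft_force': array([-0.52336063, -0.13747029, -1.46050991]), 'wrist_torque': array([-0.00514799, -0.03006132,  0.03154593]), 'grip_width': 0.08548784307466113}
```

View pics/a.png

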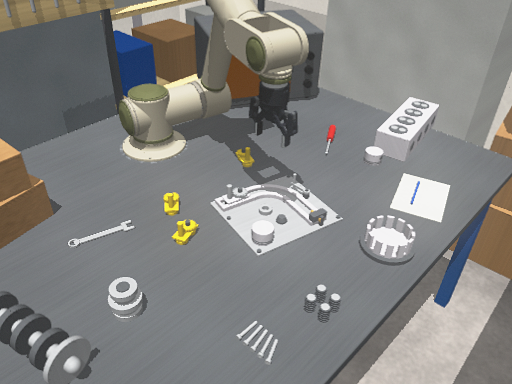

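View pics/b.png

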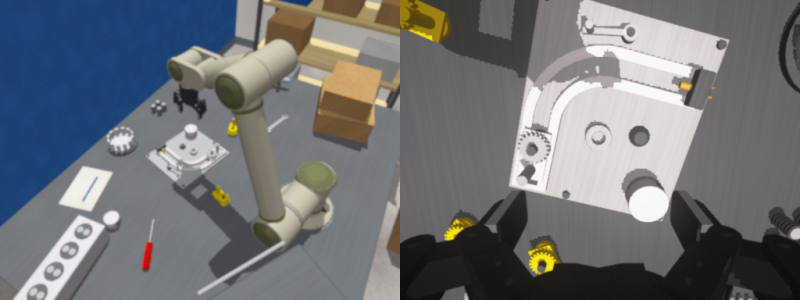

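The wrist view shows the grey track with the grey shuttle at its lower-left end. Three yellow look-alikes lie off the track. I'll enlarge the track to confirm which is which.

Run:
```python
from h import *
z=np.load('/tmp/wrist.npz');c=cam('wrist')
im=z['im'][0:290,130:430]
cv2.imwrite('pics/c.png',cv2.resize(im,None,fx=2,fy=2,interpolation=cv2.INTER_CUBIC)[:,:,::-1])
X=cloud((c[0],c[1],z['R'],z['o']),z['d'])
for lo,hi in [(.005,.011),(.018,.0225)]:
    m=(X[...,2]>lo)&(X[...,2]<hi); m[300:]=0
    m=cv2.morphologyEx(m.astype(np.uint8),cv2.MORPH_OPEN,np.ones((3,3)))
    n,l,s,_=cv2.connectedComponentsWithStats(m)
    i=1+s[1:,4].argmax();P=X[l==i][:,:2]
    r=cv2.minAreaRect((P*1000).astype(np.float32));print(lo,s[i],r,cv2.boxPoints(r).round(1).tolist())
```

```text
0.005 [  174   111   214   163 20213] ((574.2510986328125, -39.95941925048828), (194.1903076171875, 219.49400329589844), 75.84346771240234) [[444.1000061035156, -107.30000305175781], [656.9000244140625, -160.89999389648438], [704.4000244140625, 27.299999237060547], [491.6000061035156, 81.0]]
0.018 [ 155   59  136  111 2103] ((497.7807312011719, 69.56806945800781), (188.72061157226562, 54.083919525146484), 34.54977035522461) [[404.70001220703125, 38.29999923706055], [435.3999938964844, -6.199999809265137], [590.7999877929688, 100.80000305175781], [560.2000122070312, 145.39999389648438]]
```

View pics/c.png

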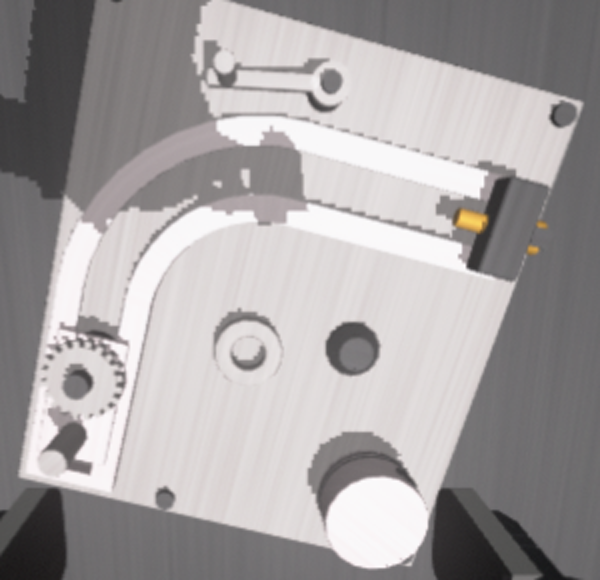

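Candidates: the grey gear shuttle in the channel at crop (80,400), and yellow ones outside the plate (scene (245,157), (172,203) and (185,231)). The grey one is in the entry leg with a bare post and a gear, so it fits. In the crop the peg top is at (224,62), the hinge at (331,82), the stop block at (510,225) and the brass screw at (470,220).

```bash
cat > fit.py <<'E'
from h import *
z=np.load('/tmp/wrist.npz');c=cam('wrist');c=(c[0],c[1],z['R'],z['o'])
r=lambda u,v,h:ray(c,[[130+u/2,v/2]],h)[0]*1000
X=cloud(c,z['d'])
def dz(u,v):return (X[int(v/2),int(130+u/2)]*1000).round(1).tolist()
for n,u,v in [('posttop',54,463),('hub',78,383),('pegtop',224,62),('hinge',331,82),('blocktop',525,230),('plate',450,200),('wall',380,155),('bearing',218,350),('pistontop',380,525)]:print(n,dz(u,v))
hz=dz(331,82)[2]
W=[r(331,82,hz/1000),r(25,470,.021),r(113,490,.021)];M=[(93,135),(-26.5,-110),(26.5,-110)]
for n,u,v in [('b1',510,179),('b2',549,188),('b3',513,281),('b4',480,272)]:print(n,r(u,v,.043).round(1))
e=[r(582,102,.008),r(412,565,.008),r(20,478,.008)]
print('plate corners',np.round(e,1),[np.linalg.norm(e[i]-e[i+1]) for i in (0,1)])
d=e[0]-e[1];print('yaw right edge',np.degrees(np.arctan2(-d[0],d[1])));d=e[1]-e[2];print('yaw bottom',np.degrees(np.arctan2(d[1],d[0])))
W=np.array(W)[:,:2];M=np.array(M,float);print(W.round(1))
a=W-W.mean(0);b=M-M.mean(0);th=np.arctan2((b[:,0]*a[:,1]-b[:,1]*a[:,0]).sum(),(a*b).sum())
R=np.array([[np.cos(th),-np.sin(th)],[np.sin(th),np.cos(th)]]);t=W.mean(0)-R@M.mean(0)
print('yaw',np.degrees(th),'t',t,'res',(W-(M@R.T+t)).round(1).tolist())
T=lambda p:((np.array(p)[:2]-t)@R).round(1).tolist()
for n,u,v,h in [('posttop',54,463,.074),('postbase',73,430,.029),('hub',78,383,.052),('pegtop',224,62,.067),('b1',510,179,.043),('b4',480,272,.043),('screwtip',460,218,.026),('bearing',248,345,.022)]:
    p=r(u,v,h);print(n,p.round(1),'track',T(p))
print('plate in track',[T(x) for x in e])
# wall-top points in track frame
m=(X[...,2]>.019)&(X[...,2]<.0225);P=X[m][:,:2]*1000;q=(P-t)@R
k=(q[:,0]>100)&(q[:,0]<180)&(abs(q[:,1]-90)<30);y=q[k,1];print('exit walls y',np.percentile(y,[1,99]))
k=(q[:,1]<-10)&(q[:,1]>-100)&(abs(q[:,0])<30);y=q[k,0];print('entry walls x',np.percentile(y,[1,99]) if k.any() else 0)
E
python3 fit.py
```

```text
posttop [447.2, -57.2, 74.7]
hub [456.2, -20.7, 51.0]
pegtop [537.4, 131.7, 67.6]
hinge [588.3, 128.7, 38.3]
blocktop [690.0, 58.3, 43.4]
plate [661.3, 73.5, 9.0]
wall [618.1, 96.8, 21.8]
bearing [530.5, -9.5, 22.6]
pistontop [624.0, -105.8, 51.3]
b1 [680.   83.2  43. ]
b2 [700.1  78.8  43. ]
b3 [687.6  32.3  43. ]
b4 [669.8  37.   43. ]
plate corners [[ 727.8  123.7    8. ]
 [ 657.2 -159.7    8. ]
 [ 402.   -96.6    8. ]] [np.float64(292.06951831602737), np.float64(262.9037675110735)]
yaw right edge -13.981761765257161
yaw bottom -13.893083203985006
[[588.8 128.7]
 [410.8 -85.3]
 [464.  -98.8]]
yaw -13.661901775143566 t [464.43309167  16.37048965] res [[2.1, 3.1], [-1.9, -1.1], [-0.2, -2.1]]
posttop [446.9 -58.1  74. ] track [0.6, -76.5]
postbase [444.7 -56.3  29. ] track [-2.0, -75.3]
hub [456.4 -21.   52. ] track [1.1, -38.2]
pegtop [537.4 131.8  67. ] track [43.6, 129.4]
b1 [680.   83.2  43. ] track [193.7, 115.9]
b4 [669.8  37.   43. ] track [194.7, 68.5]
screwtip [662.3  64.1  26. ] track [181.0, 93.1]
bearing [547.9  -6.7  22. ] track [86.5, -2.7]
plate in track [[230.6, 166.5], [228.9, -125.6], [-34.0, -124.5]]
exit walls y [ 67.27900071 119.59072899]
entry walls x [-27.15377241  26.27717782]
```

```bash
cat > plan.py <<'E'
from h import *
th=np.radians(-13.9);R=np.array([[np.cos(th),-np.sin(th)],[np.sin(th),np.cos(th)]])
try:t=np.load('/tmp/t.npy')
except Exception:t=None
W=lambda p:np.array(p)@R.T+t
T=lambda p:(np.array(p)[...,:2]-t)@R
E
python3 - <<'E'
from plan import *
z=np.load('/tmp/wrist.npz');c=cam('wrist');c=(c[0],c[1],z['R'],z['o'])
X=cloud(c,z['d'])*1000;m=(X[...,2]>19.5)&(X[...,2]<23)
t=np.array([465.,19.])
P=X[m][:,:2]
for _ in range(3):
    q=(P-t)@R
    a=q[(q[:,1]<-10)&(q[:,1]>-100)&(abs(q[:,0])<32),0];b=q[(q[:,0]>110)&(q[:,0]<175)&(abs(q[:,1]-90)<32),1]
    ea,eb=np.percentile(a,[1,99]),np.percentile(b,[1,99]);print(ea,eb)
    t=t+R@np.array([ea.mean(),eb.mean()-90])
np.save('/tmp/t.npy',t);print('t',t)
# linearity: yaw check on exit outer wall edge
q=(P-t)@R
for x0 in (115,135,155,170):
    s=q[(abs(q[:,0]-x0)<5)&(abs(q[:,1]-90)<32),1];print(x0,s.min(),s.max())
r=lambda u,v,h:T(ray(c,[[130+u/2,v/2]],h/1000)[0]*1000)
h=np.array([93,135])
for n,u,v,hh in [('posttop',54,463,74),('postbase',73,430,29),('hub',78,383,52),('hinge',331,82,38),('pegtop',224,62,67),('b1',510,179,43),('b4',480,272,43),('screwtip',460,218,26)]:print(n,r(u,v,hh).round(1))
d=r(224,62,67)-r(331,82,38);print('keeper',np.arctan2(-d[1],-d[0]),np.hypot(*d))
im=z['im'].astype(int);y=(im[...,0]-im[...,2]>90)&(im[...,1]>90)&(X[...,2]>5)&(X[...,2]<110)
n,l,s,_=cv2.connectedComponentsWithStats(y.astype(np.uint8))
for i in range(1,n):
    if s[i,4]>60: Q=X[l==i];print('yellow',Q.min(0).round(),Q.max(0).round(),s[i,:2],'track',T(Q.mean(0)).round())
print('pre-contact world',W([0,-118]),'above keeper',W([41-30,135+30]))
E
```

```text
[-26.54639033  26.5561202 ] [ 65.25105435 117.44921835]
[-26.45879608  26.54778289] [ 63.900918 116.099082]
[-26.50328948  26.50328948] [ 63.900918 116.099082]
t [465.37225357  20.29874235]
115 63.924020793810946 116.49448728187637
135 63.7828952114109 116.33263626420388
155 63.59931062814193 116.2549755862317
170 63.409617988090574 116.68524081095464Traceback (most recent call last):
  File "<stdin>", line 18, in <module>
  File "<stdin>", line 16, in <lambda>
  File "plan.py", line 6, in <lambda>
    T=lambda p:(np.array(p)[...,:2]-t)@R
                ~~~~~~~~~~~~~~~~~~~^~
TypeError: unsupported operand type(s) for -: 'float' and 'NoneType'
```

Excellent fit (wall edges at ±26.5). Now the remaining numbers.

Run:
```python
from plan import *
z=np.load('/tmp/wrist.npz');c=cam('wrist');c=(c[0],c[1],z['R'],z['o'])
X=cloud(c,z['d'])*1000
r=lambda u,v,h:T(ray(c,[[130+u/2,v/2]],h/1000)[0]*1000)
for n,u,v,hh in [('posttop',54,463,74),('postbase',73,430,29),('hub',78,383,52),('hinge',331,82,38),('pegtop',224,62,67),('b1',510,179,43),('b4',480,272,43),('screwtip',460,218,26)]:print(n,r(u,v,hh).round(1))
d=r(224,62,67)-r(331,82,38);print('keeper',np.arctan2(-d[1],-d[0]),np.hypot(*d))
im=z['im'].astype(int);y=(im[...,0]-im[...,2]>90)&(im[...,1]>90)&(X[...,2]>5)&(X[...,2]<110)
n,l,s,_=cv2.connectedComponentsWithStats(y.astype(np.uint8))
for i in range(1,n):
    if s[i,4]>60: Q=X[l==i];print('yellow',Q.min(0).round(),Q.max(0).round(),s[i,:2],'track',T(Q.mean(0)).round())
print('pre-contact world',W([0,-118]),'above keeper',W([41-30,135+30]))
```

```text
posttop [  0.9 -80.5]
postbase [ -1.7 -79.3]
hub [  1.2 -42.3]
hinge [ 93.8 135. ]
pegtop [ 43.1 125.6]
b1 [193.2 112.6]
b4 [194.4  65.3]
screwtip [180.6  89.8]
keeper 0.18334660375310366 51.54452215679935
yellow [293. 134.  24.] [336. 165.  68.] [0 0] track [-173.   88.]
yellow [298. 119.  19.] [350. 168.  44.] [11  0] track [-163.   86.]
yellow [335. 129.   6.] [346. 146.  17.] [55 28] track [-150.   83.]
yellow [658.  58.  31.] [673.  68.  35.] [358 105] track [184.  90.]
yellow [ 291. -181.    6.] [ 335. -148.   34.] [ 57 280] track [-102. -213.]
yellow [ 427. -254.    5.] [ 477. -198.   45.] [164 310] track [  44. -233.]
pre-contact world [437.02534455 -94.24580248] above keeper [515.68776187 177.82445334]
```

```bash
python3 -m pendant '[[[-28,-24,0],-0.061,-1],[[-28,-24,0],-0.061,-1],[[-28,-24,-20],-0.061,-1],[[-29,-24,-30],-0.06,-1],[[0,0,-40],0,-1],[[0,0,-30],0,-1],[[0,0,0],0,-1]]' 20
cat > now.py <<'E'
from plan import *
s=env.observe();p=np.array(s['position'])*1000;Rt=np.array(s['tool_rot']);f=np.array(s['ft_force'])
a=T(p);h=np.degrees(np.arctan2(Rt[1,0],Rt[0,0])-th)
print('t',s['time_s'],'track',a.round(1),'z',p[2].round(1),'world',p.round(1),'heading(track) deg',h.round(1),'f track',(f[:2]@R).round(2),'fz',f[2].round(2),'w',s['grip_width'],'q6',s['q'][5].round(1))
E
python3 now.py
```

```text
time_s: 1.02
position: [0.4325, -0.0984, 0.1073]
tool_rot: [[0.249, 0.969, -0.001], [0.969, -0.249, 0.0], [0.0, -0.001, -1.0]]
ft_force: [0.1, -0.7, 1.0]
grip_width: 0.0004
t 1.025 track [  -3.4 -123.1] z 107.3 world [432.5 -98.4 107.3] heading(track) deg 89.5 f track [ 0.31 -0.67] fz 0.98 w 0.0004058227529970025 q6 -13.8
```

```bash
python3 -m pendant '[[[3,0,-35],0,-1],[[0,0,-30],0,-1],[[0,0,-5],0,-1],[[0,0,0],0,-1]]' >/dev/null; python3 now.py; python3 -m pendant '[[[1,3.9,0],0,-1],[[1,3.9,0],0,-1],[[0.7,2.9,0],0,-1],[[0.5,1.9,0],0,-1],[[0.5,1.9,0],0,-1]]' >/dev/null; python3 now.py
```

```text
t 1.525 track [   3.2 -122.8] z 40.3 world [439.  -99.6  40.3] heading(track) deg 89.6 f track [0.59 0.44] fz -0.21 w -0.00010811505107159986 q6 -13.6
t 2.15 track [   4.7 -106.8] z 43.2 world [444.2 -84.5  43.2] heading(track) deg 89.6 f track [-0.04  0.7 ] fz 0.17 w 2.7070727789286665e-05 q6 -11.5
```

```bash
python3 -m pendant '[[[-2,1.5,-3],0,-1],[[-1,1.5,-3],0,-1],[[0.5,1.9,0],0,-1],[[0.5,1.9,0],0,-1]]' >/dev/null; python3 now.py; python3 -m pendant '[[[0.5,1.9,0],0,-1],[[0.5,1.9,0],0,-1],[[0.5,1.9,0],0,-1]]' >/dev/null; python3 now.py;python3 -m pendant '[[[0.5,1.9,0],0,-1],[[0.5,1.9,0],0,-1],[[0.5,1.9,0],0,-1]]' >/dev/null; python3 now.py
```

```text
t 2.65 track [   0.6 -100.4] z 36.6 world [441.9 -77.3  36.6] heading(track) deg 89.6 f track [-0.51  0.55] fz -0.17 w 6.373161527005069e-05 q6 -10.7
t 3.025 track [  0.9 -94.3] z 36.6 world [443.6 -71.5  36.6] heading(track) deg 89.6 f track [-0.35 -2.27] fz -1.43 w -1.4824350254824668e-05 q6 -9.9
t 3.4 track [  1. -88.] z 36.6 world [445.2 -65.4  36.6] heading(track) deg 89.6 f track [-0.06 -1.6 ] fz -0.72 w 0.0002056891076303833 q6 -9.0
```

```bash
cat > nxt.py <<'E'
import sys
from plan import *
from now import a,h,p
C=18.;L=90*np.pi/2
def post(s):
    if s<0:return np.array([0,s]),np.pi/2
    if s<L:k=s/90;return np.array([90-90*np.cos(k),90*np.sin(k)]),np.pi/2-k
    return np.array([90+s-L,90]),0.
def tcp(s):
    q,k=post(s);return q-C*np.array([np.cos(k),np.sin(k)]),k
ds,n,zt=float(sys.argv[1]),int(sys.argv[2]),float(sys.argv[3])
S=np.linspace(-120,260,3801);s=S[np.argmin([np.hypot(*(tcp(x)[0]-a)) for x in S])]
print('s',s.round(1),'post',post(s)[0].round(1),'lat err',(a-tcp(s)[0]).round(1))
c=a.copy();hh=np.radians(h);out=[]
for i in range(1,n+1):
    q,k=tcp(s+ds*i);f=min(1,i/4);q0=tcp(s+ds*i)[0]
    q=q+(a-tcp(s)[0])*(1-f)
    d=R@(q-c);w=(k-hh)/max(1,4-i) if i<4 else k-hh
    out.append('[[%.1f,%.1f,%.1f],%.3f,-1]'%(d[0],d[1],(zt-p[2])/4 if i<=4 else 0,w));c=q;hh+=w
print('['+','.join(out)+']')
E
python3 nxt.py 5 12 36.6
```

```text
t 3.4 track [  1. -88.] z 36.6 world [445.2 -65.4  36.6] heading(track) deg 89.6 f track [-0.06 -1.6 ] fz -0.72 w 0.0002056891076303833 q6 -9.0
s -70.0 post [  0. -70.] lat err [ 1. -0.]
[[[1.0,4.9,-0.0],0.002,-1],[[1.0,4.9,-0.0],0.002,-1],[[1.0,4.9,-0.0],0.002,-1],[[1.0,4.9,-0.0],0.000,-1],[[1.2,4.9,0.0],0.000,-1],[[1.2,4.9,0.0],0.000,-1],[[1.2,4.9,0.0],0.000,-1],[[1.2,4.9,0.0],0.000,-1],[[1.2,4.9,0.0],0.000,-1],[[1.2,4.9,0.0],0.000,-1],[[1.2,4.9,0.0],0.000,-1],[[1.2,4.9,0.0],0.000,-1]]
```

```bash
python3 -m pendant '[[[0.7,2.9,0],0,-1],[[0.7,3.4,0],0,-1],[[0.9,3.9,0],0,-1],[[1,4.4,0],0,-1],[[1.1,4.4,0],0,-1],[[1.1,4.4,0],0,-1],[[1.1,4.4,0],0,-1],[[1.1,4.4,0],0,-1]]' >/dev/null; python3 nxt.py 4.5 12 36.6
```

```text
t 4.4 track [  0.6 -52.5] z 36.6 world [453.3 -30.9  36.6] heading(track) deg 89.6 f track [ 0.4  -2.08] fz -0.76 w 0.0002838765397569298 q6 -4.3
s -34.5 post [  0.  -34.5] lat err [ 0.6 -0. ]
[[[0.9,4.4,-0.0],0.002,-1],[[0.9,4.4,-0.0],0.002,-1],[[0.9,4.4,-0.0],0.002,-1],[[0.9,4.4,-0.0],0.000,-1],[[1.1,4.4,0.0],0.000,-1],[[1.1,4.4,0.0],0.000,-1],[[1.1,4.4,0.0],0.000,-1],[[0.8,4.4,0.0],-0.017,-1],[[0.4,4.6,0.0],-0.050,-1],[[0.6,4.5,0.0],-0.050,-1],[[0.9,4.5,0.0],-0.050,-1],[[1.1,4.5,0.0],-0.050,-1]]
```

```bash
python3 -m pendant '[[[0.9,4.4,0],0,-1],[[0.9,4.4,0],0,-1],[[1,4.4,0],0,-1],[[1,4.4,0],0,-1],[[1.1,4.4,0],0,-1],[[1.1,4.4,0],0,-1]]' >/dev/null; python3 nxt.py 4.5 10 36.6
```

```text
t 5.15 track [  0.  -23.6] z 36.6 world [459.7  -2.7  36.6] heading(track) deg 89.6 f track [ 0.14 -1.99] fz -0.11 w -0.0001933729401734123 q6 -0.5
s -5.6 post [ 0.  -5.6] lat err [ 0. -0.]
[[[1.1,4.4,-0.0],0.002,-1],[[0.5,4.5,-0.0],-0.016,-1],[[0.5,4.6,-0.0],-0.066,-1],[[0.7,4.5,-0.0],-0.050,-1],[[0.9,4.5,0.0],-0.050,-1],[[1.2,4.4,0.0],-0.050,-1],[[1.4,4.4,0.0],-0.050,-1],[[1.6,4.3,0.0],-0.050,-1],[[1.8,4.2,0.0],-0.050,-1],[[2.0,4.1,0.0],-0.050,-1]]
```

```bash
python3 -m pendant '[[[1.1,4.4,0],0,-1],[[0.6,4.5,0],-0.02,-1],[[0.5,4.6,0],-0.05,-1],[[0.7,4.5,0],-0.05,-1],[[0.9,4.5,0],-0.05,-1],[[1.2,4.4,0],-0.05,-1]]' >/dev/null; python3 nxt.py 4.5 8 36.6
```

```text
t 5.9 track [-2.3  5.5] z 36.6 world [464.4  26.2  36.6] heading(track) deg 76.4 f track [-1.14 -2.39] fz 0.24 w -0.00013922627202183856 q6 16.7
s 23.1 post [ 2.9 22.8] lat err [-0.7  0.1]
[[[1.6,4.3,0.0],-0.023,-1],[[1.9,4.2,0.0],-0.048,-1],[[2.1,4.1,0.0],-0.098,-1],[[2.3,4.0,0.0],-0.050,-1],[[2.3,4.0,0.0],-0.050,-1],[[2.5,3.8,0.0],-0.050,-1],[[2.7,3.7,0.0],-0.050,-1],[[2.9,3.6,0.0],-0.050,-1]]
```

```bash
python3 -m pendant '[[[1.6,4.3,0],-0.03,-1],[[1.9,4.2,0],-0.05,-1],[[2.1,4.1,0],-0.08,-1],[[2.3,4,0],-0.055,-1],[[2.4,3.9,0],-0.05,-1],[[2.5,3.8,0],-0.05,-1],[[2.7,3.7,0],-0.05,-1],[[2.9,3.6,0],-0.05,-1]]' >/dev/null; python3 nxt.py 4.5 8 36.6
```

```text
t 6.9 track [ 5.3 43. ] z 36.6 world [480.8  60.8  36.6] heading(track) deg 51.4 f track [-1.96 -1.87] fz 1.44 w 0.00013807396563782437 q6 46.4
s 60.1 post [19.3 55.7] lat err [-2.9  1.4]
[[[3.7,2.9,-0.0],-0.015,-1],[[3.9,2.7,-0.0],-0.040,-1],[[4.0,2.5,-0.0],-0.090,-1],[[4.2,2.4,-0.0],-0.050,-1],[[3.7,2.7,0.0],-0.050,-1],[[3.8,2.5,0.0],-0.050,-1],[[4.0,2.3,0.0],-0.050,-1],[[4.1,2.1,0.0],-0.050,-1]]
```

```bash
python3 -m pendant '[[[3.8,2.8,0],-0.03,-1],[[4,2.6,0],-0.04,-1],[[4.1,2.4,0],-0.06,-1],[[4.3,2.2,0],-0.06,-1],[[3.9,2.5,0],-0.05,-1],[[3.9,2.4,0],-0.05,-1],[[4.1,2.2,0],-0.05,-1],[[4.2,2,0],-0.05,-1]]' >/dev/null; python3 nxt.py 4.5 8 36.6
```

```text
t 7.9 track [27.8 71.9] z 36.4 world [509.6  83.4  36.4] heading(track) deg 28.0 f track [-2.32 -0.41] fz 1.43 w -0.0001346622259375681 q6 72.4
s 94.9 post [45.6 78.3] lat err [-2.2  2.5]
[[[4.5,1.2,0.1],-0.007,-1],[[4.6,1.0,0.1],-0.032,-1],[[4.7,0.8,0.1],-0.082,-1],[[4.8,0.6,0.1],-0.050,-1],[[4.5,1.1,0.0],-0.050,-1],[[4.5,0.9,0.0],-0.050,-1],[[4.5,0.7,0.0],-0.050,-1],[[4.6,0.4,0.0],-0.050,-1]]
```

```bash
python3 -m pendant '[[[4.5,0.8,0],-0.02,-1],[[4.6,0.6,0],-0.03,-1],[[4.7,0.4,0],-0.06,-1],[[4.8,0.2,0],-0.05,-1],[[4.5,0.8,0],-0.05,-1],[[4.5,0.7,0],-0.05,-1],[[4.5,0.5,0],-0.05,-1],[[4.6,0.3,0],-0.05,-1]]' >/dev/null; python3 nxt.py 4 8 36.6
```

```text
t 8.9 track [62.3 86.9] z 35.8 world [546.8  89.7  35.8] heading(track) deg 6.4 f track [-2.3  -1.46] fz 0.77 w 9.1037995068412e-05 q6 94.4
s 131.4 post [80.  89.4] lat err [ 0.2 -0.6]
[[[4.1,0.3,0.2],-0.015,-1],[[4.1,0.1,0.2],-0.037,-1],[[4.0,-0.4,0.2],-0.059,-1],[[3.9,-0.8,0.2],0.000,-1],[[3.9,-1.0,0.0],0.000,-1],[[3.9,-1.0,0.0],0.000,-1],[[3.9,-1.0,0.0],0.000,-1],[[3.9,-1.0,0.0],0.000,-1]]
```

```bash
python3 -m pendant '[[[4.1,0.3,0.2],-0.02,-1],[[4.1,0.1,0.2],-0.035,-1],[[4,-0.4,0.2],-0.05,-1],[[3.9,-0.8,0.2],0,-1],[[3.9,-1,0],0,-1],[[2.9,-0.7,0],0,-1]]' >/dev/null; python3 nxt.py 2 8 36.6
```

```text
t 9.65 track [86.5 90.5] z 36.0 world [571.1  87.3  36. ] heading(track) deg 0.1 f track [-2.42 -0.7 ] fz 0.6 w -0.00010308748744351953 q6 100.4
s 155.9 post [104.5  90. ] lat err [-0.   0.5]
[[[1.9,-0.6,0.2],-0.001,-1],[[1.9,-0.6,0.2],-0.001,-1],[[1.9,-0.6,0.2],-0.001,-1],[[1.9,-0.6,0.2],0.000,-1],[[1.9,-0.5,0.0],0.000,-1],[[1.9,-0.5,0.0],0.000,-1],[[1.9,-0.5,0.0],0.000,-1],[[1.9,-0.5,0.0],0.000,-1]]
```

```bash
python3 -m pendant '[[[1.9,-0.5,0],0,-1],[[1.9,-0.5,0],0,-1],[[1.9,-0.5,0],0,-1],[[1,-0.3,0],0,-1]]' >/dev/null; python3 now.py; for i in 1; do python3 -m pendant '[[[0.8,-0.2,0],0,-1],[[0.8,-0.2,0],0,-1]]' >/dev/null; python3 now.py; done
```

```text
t 10.15 track [93.9 90.3] z 36.0 world [578.2  85.4  36. ] heading(track) deg 0.1 f track [-1.62  0.19] fz 0.68 w -1.271746684726035e-05 q6 100.2
t 10.4 track [95.6 90.3] z 36.0 world [579.9  85.   36. ] heading(track) deg 0.1 f track [-1.77 -0.13] fz -0.76 w -9.016592217360452e-05 q6 100.2
```

```bash
python3 -m pendant '[[[0.8,-0.2,0],0,-1],[[0.8,-0.2,0],0,-1]]' >/dev/null; python3 now.py
python3 -m pendant '[[[0.8,-0.2,0],0,-1],[[0.8,-0.2,0],0,-1]]' >/dev/null; python3 now.py
python3 -m pendant '[[[0.7,-0.2,0],0,-1]]' >/dev/null; python3 now.py
```

```text
t 10.65 track [97.3 90.3] z 36.0 world [581.5  84.6  36. ] heading(track) deg 0.1 f track [-0.88  0.1 ] fz -0.58 w -2.0938024543856712e-05 q6 100.2
t 10.9 track [98.6 90.3] z 36.0 world [582.8  84.3  36. ] heading(track) deg 0.1 f track [-5.75 -0.31] fz 1.67 w -0.00014659410412449112 q6 100.1
t 11.025 track [98.6 90.4] z 35.9 world [582.8  84.3  35.9] heading(track) deg 0.2 f track [-6.95  1.04] fz 2.71 w 0.00013302848649566422 q6 100.1
```

```bash
python3 -m pendant '[[[0.85,-0.2,0],0,-1]]' >/dev/null; python3 now.py
python3 -m pendant '[[[1,-0.25,0],0,-1]]' >/dev/null; python3 now.py
```

```text
t 11.15 track [98.5 90.4] z 36.0 world [582.7  84.4  36. ] heading(track) deg 0.2 f track [-6.25  0.04] fz 3.13 w -6.884389309338479e-05 q6 100.1
t 11.275 track [98.5 90.4] z 36.0 world [582.7  84.4  36. ] heading(track) deg 0.2 f track [-8.   -0.38] fz 4.66 w 0.0004147405282281811 q6 100.1
```

```bash
python3 -m pendant '[[[1.15,-0.28,0.2],0,-1]]' >/dev/null; python3 now.py
python3 -m pendant '[[[1.2,-0.3,0.2],0,-1]]' >/dev/null; python3 now.py
```

```text
t 11.4 track [98.5 90.5] z 36.2 world [582.7  84.5  36.2] heading(track) deg 0.2 f track [-7.39 -0.83] fz 2.44 w 0.0003536580049495948 q6 100.1
t 11.525 track [98.4 90.5] z 36.3 world [582.7  84.5  36.3] heading(track) deg 0.2 f track [-7.91  0.52] fz 2.69 w -0.000141459082088363 q6 100.0
```

```bash
python3 -m pendant '[[[1.45,-0.36,0],0,-1]]' >/dev/null; python3 now.py
python3 -m pendant '[[[1.5,-0.37,0],0,-1]]' >/dev/null; python3 now.py
```

```text
t 11.65 track [98.3 90.6] z 36.2 world [582.6  84.6  36.2] heading(track) deg 0.2 f track [-9.62 -0.67] fz 4.93 w -0.00010451784881404107 q6 100.0
t 11.775 track [98.2 90.6] z 36.2 world [582.5  84.7  36.2] heading(track) deg 0.3 f track [-10.04   0.33] fz 5.73 w 7.98355939124872e-05 q6 100.0
```

```bash
python3 -m pendant '[[[-2,0.5,0],0,-1],[[-4,1,0],0,-1],[[-6,1.5,0],0,-1],[[-8,2,0],0,-1],[[0,0,20],0,-1],[[0,0,30],0,-1],[[0,0,15],0,-1],[[0,0,0],0,-1]]' >/dev/null; python3 now.py
python3 - <<'E'
from plan import *
from now import a
print(R@(np.array([14,153])-a))
E
```

```text
t 12.775 track [75.6 90.6] z 102.7 world [560.6  90.1 102.7] heading(track) deg 0.3 f track [-0.15  0.42] fz -0.53 w 0.00026834282420638465 q6 100.5
t 12.775 track [75.6 90.6] z 102.7 world [560.6  90.1 102.7] heading(track) deg 0.3 f track [-0.15  0.42] fz -0.53 w 0.00026834282420638465 q6 100.5
[-44.84820048  75.37663515]
```

```bash
python3 -m pendant '[[[-8,13,0],-0.13,-1],[[-8,13,0],-0.13,-1],[[-8,13,0],-0.13,-1],[[-8,13,0],-0.13,-1],[[-7,12,0],-0.13,-1],[[-6,11,0],-0.13,-1],[[0,0,0],0,-1]]' >/dev/null
python3 - <<'E'
from h import *
import now
c=cam('wrist');im,d=viewer.get_image('wrist')
np.savez('/tmp/w2.npz',im=im,d=d,R=c[2],o=c[3])
cv2.imwrite('pics/d.png',im[:,:,::-1])
E
```

```text
t 13.65 track [  8.6 153. ] z 94.7 world [510.4 166.8  94.7] heading(track) deg -45.9 f track [0.38 0.35] fz 0.01 w 0.00041270431440790917 q6 153.0
```

View pics/d.png

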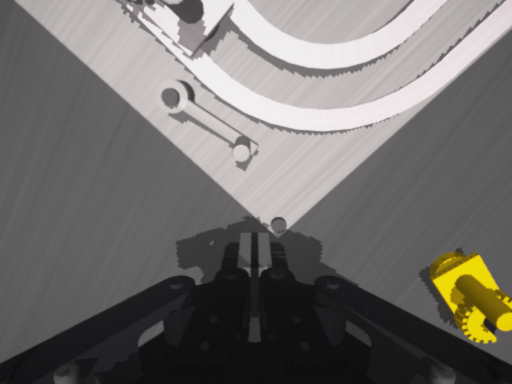

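The picture shows the shuttle on the exit leg (top left), the hinge at (173,97), the peg at (241,152), and the finger tips at (255,240). The way from the tips to the peg is clear.

```bash
python3 - <<'E'
from plan import *
c=cam('wrist')
P=T(ray(c,[[241,152]],.067)[0]*1000);H=T(ray(c,[[173,97]],.038)[0]*1000);print(P,H)
d=P-H;print(np.arctan2(-d[1],-d[0]))
E
python3 -m pendant '[[[0,0,-20],0,-1],[[0,0,-20],0,-1],[[0,0,-13],0,-1],[[0,0,0],0,-1]]' >/dev/null; python3 now.py
```

```text
[ 43.24820107 125.25716001] [ 92.24755785 134.22203408]
0.1809576045108422
t 14.2 track [ 10.4 151.2] z 39.1 world [511.8 164.6  39.1] heading(track) deg -45.4 f track [0.23 0.15] fz 0.41 w -0.00016076340944873294 q6 152.0
```

```bash
cat > kp.py <<'E'
import sys
from plan import *
from now import a,p
n=np.array([1,-1])/2**.5;H=np.array([93,135.]);off=float(sys.argv[1]);ds=float(sys.argv[2])
tc=lambda k:H+52*np.array([-np.cos(k),-np.sin(k)])-off*n
K=np.linspace(-.2,1.7,2000);k=K[np.argmin([np.hypot(*(tc(x)-a)) for x in K])]
e=a-tc(k);print('theta',k,'err',e.round(1),'| to start(0.18):',(R@(tc(.18)-a)).round(1))
c=a
for i in range(1,int(sys.argv[3])+1):
    q=tc(k+ds*i/52)+e*(1-min(1,i/4));print((R@(q-c)).round(1).tolist(),end=',');c=q
E
python3 kp.py 16 4 1
```

```text
t 14.2 track [ 10.4 151.2] z 39.1 world [511.8 164.6  39.1] heading(track) deg -45.4 f track [0.23 0.15] fz 0.41 w -0.00016076340944873294 q6 152.0
theta -0.06883441720860431 err [-19.4   1.4] | to start(0.18): [ 16.2 -18.7]
[3.6, -5.3],
```

```bash
python3 -m pendant '[[[3.5,-3.5,0],0,-1],[[3.5,-3.5,0],0,-1],[[3,-3,0],0,-1],[[2,-2.5,0],0,-1],[[2,-2.5,0],0,-1],[[1,-2,0],0,-1]]' >/dev/null; python3 kp.py 16 4 8
```

```text
t 14.95 track [ 31.4 137.6] z 40.9 world [528.9 146.3  40.9] heading(track) deg -45.3 f track [-2.53  0.7 ] fz 0.33 w -0.00025328785123359955 q6 150.0
theta 0.17258629314657326 err [0.9 0.2] | to start(0.18): [-1.  -0.3]
[-0.4, -4.0],[-0.0, -4.0],[0.3, -4.0],[0.6, -3.9],[1.1, -3.8],[1.4, -3.8],[1.7, -3.6],[1.9, -3.5],
```

```bash
python3 -m pendant '[[[0,-4,-0.5],0,-1],[[0,-4,-0.5],0,-1],[[0.3,-4,0],0,-1],[[0.6,-3.9,0],0,-1],[[1.1,-3.8,0],0,-1],[[1.4,-3.8,0],0,-1],[[1.7,-3.6,0],0,-1]]' >/dev/null; python3 kp.py 16 4 10
```

```text
t 15.825 track [ 42.8 110.8] z 39.8 world [533.5 117.6  39.8] heading(track) deg -45.3 f track [-1.65  1.09] fz -0.1 w 5.9469276600010985e-05 q6 146.9
theta 0.7400200100050025 err [-0.5 -0.4] | to start(0.18): [-5.6 28.4]
[2.2, -3.4],[2.4, -3.2],[2.7, -3.0],[2.9, -2.8],[3.0, -2.7],[3.2, -2.4],[3.4, -2.2],[3.5, -1.9],[3.7, -1.6],[3.8, -1.3],
```

```bash
python3 -m pendant '[[[2.2,-3.4,0],0,-1],[[2.4,-3.2,0],0,-1],[[2.7,-3,0],0,-1],[[2.9,-2.8,0],0,-1],[[3,-2.7,0],0,-1],[[3.2,-2.4,0],0,-1],[[3.4,-2.2,0],0,-1]]' >/dev/null; python3 kp.py 16 3 8
```

```text
t 16.7 track [68.5 95.3] z 39.6 world [554.7  96.3  39.6] heading(track) deg -45.3 f track [-1.59  0.68] fz -0.54 w -0.00025384216744223255 q6 144.9
theta 1.3179089544772387 err [-0.2 -0.7] | to start(0.18): [-26.8  49.6]
[2.8, -1.2],[2.8, -1.0],[2.9, -0.9],[3.0, -0.7],[2.9, -0.7],[3.0, -0.5],[3.0, -0.4],[3.0, -0.2],
```

```bash
python3 -m pendant '[[[2.8,-1.2,0],0,-1],[[2.8,-1,0],0,-1],[[2.9,-0.9,0],0,-1],[[1.5,-0.4,0],0,-1]]' >/dev/null; python3 kp.py 16 1 3;python3 -m pendant '[[[1,-0.2,0],0,-1],[[1,-0.2,0],0,-1]]' >/dev/null; python3 kp.py 16 1 3
```

```text
t 17.2 track [79.9 94.2] z 39.6 world [565.6  92.6  39.6] heading(track) deg -45.3 f track [-0.25  0.95] fz -0.36 w -4.8353014519510054e-05 q6 144.6
theta 1.5365182591295647 err [ 0.  -0.1] | to start(0.18): [-37.7  53.4]
[1.0, -0.2],[1.0, -0.2],[1.0, -0.2],t 17.45 track [81.8 94.4] z 39.5 world [567.5  92.3  39.5] heading(track) deg -45.3 f track [-3.24  1.1 ] fz 0.21 w -0.0002439478214642076 q6 144.6
theta 1.5735867933966983 err [0.  0.1] | to start(0.18): [-39.6  53.7]
[1.0, -0.2],[1.0, -0.2],[1.0, -0.2],
```

```bash
python3 -m pendant '[[[0.8,-0.2,0],0,-1],[[0.8,-0.2,0],0,-1]]' >/dev/null; python3 kp.py 16 1 1
```

```text
t 17.7 track [82.3 94.7] z 39.3 world [568.   92.4  39.3] heading(track) deg -45.3 f track [-5.26  2.96] fz 1.47 w -0.00019139102724056705 q6 144.6
theta 1.5821410705352676 err [-0.   0.4] | to start(0.18): [-40.   53.5]
[1.0, -0.3],
```

```bash
python3 -m pendant '[[[-2,2,0],0,-1],[[-4,5,0],0,-1],[[-5,8,0],0,-1],[[-5,8,0],0,-1],[[0,0,30],0,-1],[[0,0,40],0,-1],[[0,0,50],0,-1],[[-15,25,20],0,-1],[[-10,20,0],0,-1],[[0,0,0],0,-1]]' >/dev/null
python3 - <<'E'
from h import *
import now
c=cam('wrist');im,d=viewer.get_image('wrist')
np.savez('/tmp/w3.npz',im=im,d=d,R=c[2],o=c[3])
cv2.imwrite('pics/e.png',cv2.resize(im,(768,576))[:,:,::-1])
E
```

```text
t 18.95 track [ 22.4 155.1] z 184.4 world [524.3 165.4 184.4] heading(track) deg -45.2 f track [0.5  0.07] fz -0.08 w -0.00010180570240384729 q6 152.7
```

View pics/e.png

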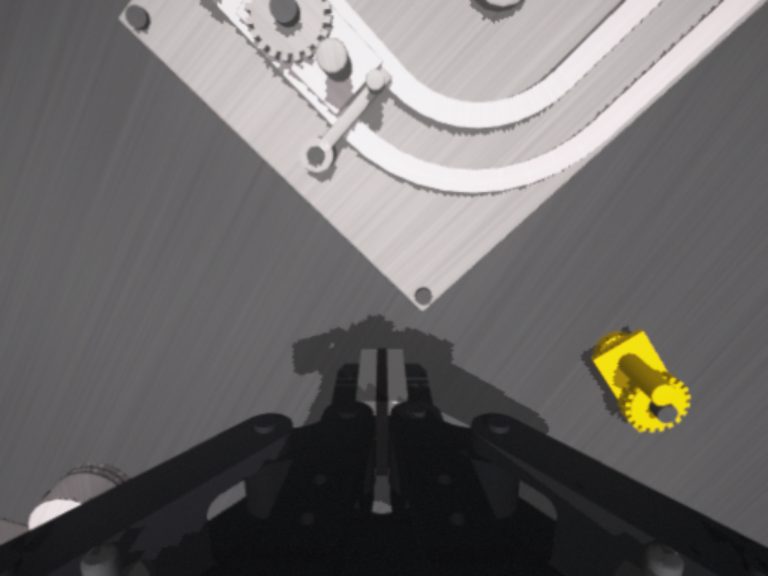

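Keeper bar across the channel: hinge at (318,155), peg at (377,78), post at (332,55) behind the gear hub at (285,10). I'll check the numbers before handing in.

Run:
```python
from plan import *
c=cam('wrist');g=lambda u,v,h:T(ray(c,[[u/1.5,v/1.5]],h/1000)[0]*1000)
P=g(377,78,67);H=g(318,155,38);d=P-H
print('peg',P,'hinge',H,'theta',np.arctan2(-d[1],-d[0]),'post',g(332,53,74),'hub',g(285,10,52))
X=cloud(c,np.load('/tmp/w3.npz')['d'])*1000
for n,u,v in [('post',332,50),('peg',377,76)]:q=X[int(v/1.5),int(u/1.5)];print(n,q.round(1),T(q).round(1))
```

```text
peg [94.88159837 81.90255808] hinge [ 92.63457755 133.82637092] theta 1.6140446855090722 post [117.44212417  89.84634787] hub [151.32224865  91.43421025]
post [601.6  78.2  75.7] [118.3  89. ]
peg [578.1  75.9  66.5] [96.1 81.1]
```

```bash
python3 -c "
from rig import ticket
print(ticket.close_job())"
```

```text
the job is handed in; nothing more can be done
None
```

I pushed the grey shuttle round the bend and down the exit leg until it went solid on the stop screw, then closed the keeper behind it. The job was handed in at about 19 s, with no verdict reported. The shuttle slid with about 2 N and I finished the press at about 10 N along the track (about 11.6 N in all); no reading came near 16 N. I then drew the fingers back and pushed the keeper by its peg until it met its hard stop.

**Last checks:**
- **Keeper:** about 1.58 rad from the arm's position, and 1.61 rad from the final picture. The picture figure is slightly past the 1.6 stop, which is within image error.
- **Shuttle:** its middle is at about x = 139.5 mm from the post in the final picture, above the 136 mm limit. This agrees with where the arm felt it go solid, and leaves about 4 mm between the deck and the keeper.
- **Disagreements:** the gear-hub pixel implies the shuttle sits about 4 mm nearer the limit. My first picture put the screw tip about 3 mm further along than where contact came. I trusted the feel.
- **Other parts:** the arm stayed clear of them and was clear of everything at hand-in. I did not measure them again afterwards.

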